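Two spice sets in the turntable jars

TASK

Make up the morning's two spice sets in the jars on the turntable: the cinnamon quill, the star anise and the round of palm sugar go into the round jar for the spiced drink, and the garlic bulb and the nutmeg go into the square jar for the soup. Leave both jars standing upright on the turntable with their sets down inside them, and do not disturb the mortar, the pestle or the bowl.

Things in the scene. Friction and masses are not known exactly. Their poses are not given: they have to be found in the camera images.
- quill_mid (a point): Cinnamon quill: a reddish-brown double-rolled stick of bark, 70 long x 22 wide x 12 high, 12 g. The point is its centre, 6 mm above its underside; x runs along the stick, y across it, z up. It lies loose on the stock board (a fixed wooden board 230 x 340 x 18 mm, so its underside is at z = 0.018).
- star_mid (a point): Star anise: a dark brown flat eight-pointed star, 35 to 38 mm across and 11 high, 10 g. The point is its centre, 5.5 mm above its underside; z up. It lies loose on the stock board (a fixed wooden board 230 x 340 x 18 mm, so its underside is at z = 0.018).
- sugar_mid (a point): Round of palm sugar: a plain dark brown upright cylinder, 45 mm in diameter x 28 high, 55 g. The point is its centre, 14 mm above its underside; z up. It lies loose on the stock board (a fixed wooden board 230 x 340 x 18 mm, so its underside is at z = 0.018).
- garlic_mid (a point): Garlic bulb: whitish, standing on its root end, 46 mm across at its widest (8 to 30 mm up) and 50 high with a short thin neck on top, 55 g. The point lies on its axis at the widest part, 20 mm above its underside; z up. It lies loose on the stock board (a fixed wooden board 230 x 340 x 18 mm, so its underside is at z = 0.018).
- nutmeg_mid (a point): Whole nutmeg: a light brown egg, 32 long x 23 wide x 23 high, lying on its side, 12 g. The point is its centre, 11.5 mm above its underside; x runs along its length, y across it, z up. It lies loose on the stock board (a fixed wooden board 230 x 340 x 18 mm, so its underside is at z = 0.018).
- round_jar: Round jar: squat open jar of buff stoneware, outside diameter 124, inside 116, 50 high, 0.4 kg. Origin at the centre of its underside, z up its axis; inner floor 6 mm above the origin, rim 50 mm above it, wall 4 mm. It stands loose on a clear acrylic turntable (disc 320 mm across, its top at z = 0.028, held by a stiff bearing that turns if pushed), beside the other jar, their centres about 164 mm apart.
- square_jar: Square jar: squat open jar of buff stoneware, outside 118 x 118, inside 110 x 110, 50 high, 0.4 kg. Origin at the centre of its underside, x and y square to its sides, z up; inner floor 6 mm above the origin, rim 50 mm above it, wall 4 mm. It stands loose on a clear acrylic turntable (disc 320 mm across, its top at z = 0.028, held by a stiff bearing that turns if pushed), beside the other jar, their centres about 164 mm apart.
- mortar: Bystander: shallow round mortar of dark andesite, 150 mm across the rim, 48 high, 1.6 kg, loose on the bench. Origin at the centre of its underside.
- pestle: Bystander: turned dark wooden pestle, 182 long, up to 38 thick, lying loose on the bench. Origin under its middle, x along it.
- bowl: Bystander: empty white melamine bowl, 140 mm across, 55 high, loose on the bench. Origin at the centre of its underside.
There are look-alikes about, which are no part of the job. Of the things like the part that bears quill_mid, leave any that is red or yellow; of the rest the smaller one is meant.

How it is judged (in metres and radians):
At the end, for the whole second after the job is handed in: Centres of quill, star anise and sugar within 48 mm of the round jar's axis, those of garlic and nutmeg within 52 mm of the square jar's middle each way, none over 8 mm above the rim; all released and at rest (under 30 mm/s); both jars at rest, upright (within 0.1 rad) on the turntable (z of quill_mid in the frame of round_jar between 0.004 and 0.058 m and horizontal distance between each of quill_mid, star_mid, sugar_mid and round_jar below 0.048 m and linear speed of each of quill, star, sugar, garlic, nutmeg, round_jar, square_jar below 0.03 m/s and z of star_mid in the frame of round_jar between 0.004 and 0.058 m and z of sugar_mid in the frame of round_jar between 0.004 and 0.058 m and z of garlic_mid in the frame of square_jar between 0.004 and 0.058 m and x of garlic_mid in the frame of square_jar between -0.052 and 0.052 m and y of garlic_mid in the frame of square_jar between -0.052 and 0.052 m and z of nutmeg_mid in the frame of square_jar between 0.004 and 0.058 m and x of nutmeg_mid in the frame of square_jar between -0.052 and 0.052 m and y of nutmeg_mid in the frame of square_jar between -0.052 and 0.052 m and angle between each of round_jar, square_jar's own z axis and vertical below 0.1 rad and height (world z) of round_jar between 0.022 and 0.036 m and height (world z) of square_jar between 0.022 and 0.036 m); the robot touches nothing.
It fails at once if the mortar, the pestle or the bowl is moved more than 30 mm (distance of any of mortar, pestle, bowl from where it was at the start of the episode above 0.03 m).
It fails at once if a jar is tipped by more than 0.4 rad (angle between any of round_jar, square_jar's own z axis and vertical above 0.4 rad).
It also fails if it takes over 144 s, if anything falls off the work surface, if the arm or the gripper's body presses on something with over 40 N, if the wrist force passes 120 N, or if a joint passes its speed limit or range.

ROBOT

A 6-joint arm with a two-finger parallel gripper is mounted at the origin on the work surface. World frame = base frame: x ahead of the robot, y to its left, z up, the work surface at z = 0. Lengths are in mm, angles in degrees, forces in N, time in s.
With the tool pointing down it reaches from about 350 to 850 mm from the base axis. Payload 8.1 kg.
Tool frame: the origin (TCP) lies between the finger pads; the fingertips stand r.nose_length ahead of it and the grasp point (between the pads) lies 3 mm ahead of it (r.nose_length is the distance from the TCP to the fingertips, in mm); x points along the fingers, y is the direction in which the jaws open and shut, and the axes are right-handed (so a half turn about x gives the same grasp; the last joint's range is limited). The gripper opens to 85 mm and grips with 20 to 120 N. Pads are 22 mm wide; open, the fingers measure 114 mm over their backs; the gripper's body (76 mm by 85 mm) begins 54 mm behind the grasp point. The pads swing forward as they close: fully open they stand 13 mm farther back than shut.
Start: joints at [-77.601, 7.471, 85.268, -0, 87.261, -4.893], TCP at [178.364, -572.88, 253.292] pointing down, gripper open.
Joint ranges: [-169.43, 169.43], [-51.17, 129.36], [1.28, 143.12], [-76.62, 256.62], [0, 156.53], [-152.29, 152.29]. Speed limits (degrees/s): [136.94, 136.94, 159.86, 180, 180, 180].

INTERFACE

Orientations are given as [roll, pitch, yaw] about the fixed x, y, z axes, in that order (R = Rz(yaw) Ry(pitch) Rx(roll)).
In Python, from bench import sense, optics, order, r gives the robot as it stands.
- The arm moves only by the tool carry_out, never from a script. Its argument "commands" is one flat list of numbers, 7 for each row, row after row: the shift along the tool's x, y, z in m, then the turn, a rotation vector about the tool's x, y, z in degrees, then the closure, from -1 (fully open) to 1 (shut), so that 0 is half open. A call has 1 to 12 rows; each row is the pose to reach, as a shift and turn from the pose measured when the call began, along the tool's axes at that moment; what a row does not reach only later rows make up. A row lasts 1/8 s, in which the tool goes at most 62.5 mm and 10.7 degrees, less where a joint would pass 70% of its speed; a pose out of reach is approached as far as the arm can. A call with a gripper value outside its range is refused whole. The fingers move at their own pace and stop on an object; "grip_force" is the grip in N (left out, the last holds). Time passes only in rows, so rows that repeat a pose let the fingers close. It gives the time, the measured TCP pose, the force and the opening at its end, in the units of the state.
- sense(): the state, without advancing time (a new reading comes with each control period).
- optics.snapshot(name): name is "scene" or "top" or "wrist"; returns (picture, depth): 400x640x3 uint8, red, green, blue; 400x640 float32, mm along the optical axis (not along the pixel's ray), 0 where there is no reading.
- optics.calibration(name): a dict with "mtx" (3x3 intrinsics, pixels), "extrinsics" (4x4, takes a point from camera to world coordinates). Camera axes: x right, y up, looking along -z (the intrinsics and any distortion apply to the point x, -y, -z); pixel columns grow to the right and rows downward; lengths in mm; the calibration is good to about 2 mm. A picture is of the moment at which its call begins: read the wrist's pose just before it. calibration takes no time and is no camera call; for the wrist camera it gives the pose at the moment of the call.
- order.hand_in(): hands the job in, once; it reports no verdict.
The state is a dict: "time": time; "joint_pos": joint angles; "qd": joint speeds; "joint_efforts": joint torques, N m; "tool_pos": TCP position; "tcp_rot": TCP orientation; "ft_force": force on the tool from outside, world axes, zero at the start; "wrist_torque": the same for the moment, N m; "finger_gap": finger opening in mm.
Only numpy, scipy, OpenCV 4.12 (cv2) and the standard library are available. Lean on these libraries where they do the work, as an engineer would, in place of code of your own. Each camera call takes 0.05 s, during which the arm holds its last target. There are 200 camera calls.

## Working session

There is one attempt and no reset: what is moved stays moved. The work goes in short steps, Python scripts to look and compute and a tool call to move; the robot and the scene stay as the last step left them, time stands still between calls to the robot, and variables do not carry over. Pictures are saved under pics/ and viewed, about 12 in all and at most 16, crops included, and the job is handed in when it is done.

Besides the shell and the picture viewer there is one more tool, called after "Emit:" as name(argument=value, ...) on one line, values as JSON. carry_out: Moves the arm, as the interface text tells. Its arguments: {"type":"object","properties":{"commands":{"type":"array","items":{"type":"number"}},"grip_force":{"type":"number"}},"required":["commands"]}

```bash
mkdir -p pics; ls
python3 - <<'E'
from bench import sense,optics,order,r
import cv2,numpy as np
s=sense();print(s['time'],s['tool_pos'],s['tcp_rot'],s['finger_gap'],r.nose_length)
for n in("top","scene"):
    p,d=optics.snapshot(n);cv2.imwrite(f'pics/{n}0.png',cv2.cvtColor(p,cv2.COLOR_RGB2BGR));np.save(f'{n}0.npy',d)
    c=optics.calibration(n);print(n,c)
E
```

```text
pics
0.0 [ 178.23752328 -572.36922846  252.22910942] [-94.06318215  89.89156609 103.23021787] 85.46225990224566 22.0
top {'mtx': array([[482.97710504,   0.        , 321.0254238 ],
       [  0.        , 482.97710504, 197.24620712],
       [  0.        ,   0.        ,   1.        ]]), 'extrinsics': array([[ 2.90867637e-02,  9.93642874e-01, -1.08755682e-01,
         3.87366733e+02],
       [-9.99567267e-01,  2.84363701e-02, -7.52678252e-03,
        -5.94283952e+00],
       [-4.38631700e-03,  1.08927549e-01,  9.94040014e-01,
         1.42962739e+03],
       [ 0.00000000e+00,  0.00000000e+00,  0.00000000e+00,
         1.00000000e+00]])}
scene {'mtx': array([[411.58176514,   0.        , 325.35731216],
       [  0.        , 411.58176514, 201.38160591],
       [  0.        ,   0.        ,   1.        ]]), 'extrinsics': array([[-8.62404905e-01, -2.94301413e-01,  4.11879179e-01,
         1.07641491e+03],
       [ 5.06153660e-01, -4.88230408e-01,  7.10942713e-01,
         9.13706402e+02],
       [-8.13950572e-03,  8.21594637e-01,  5.70014036e-01,
         7.96080776e+02],
       [ 0.00000000e+00,  0.00000000e+00,  0.00000000e+00,
         1.00000000e+00]])}
```

View pics/top0.png

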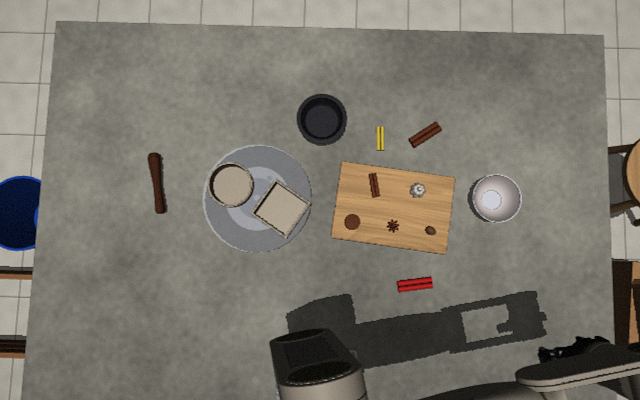

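View pics/scene0.png

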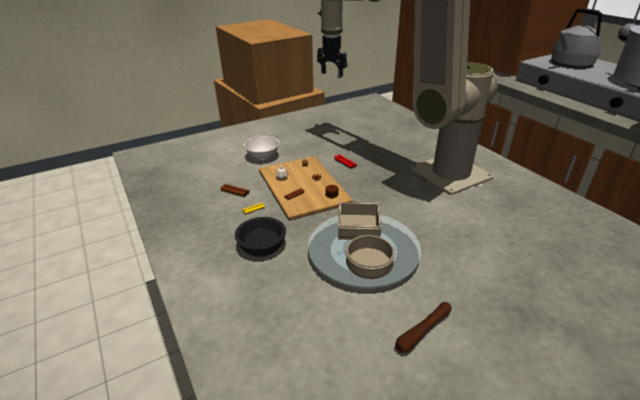

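In the top view the turntable is at (258,198), with the round jar at (231,185) and the square jar at (282,208). On the board are the quill (374,185), garlic (418,190), sugar (352,222), star (393,226) and nutmeg (431,230). The quill-like things are brown at (374,185), larger brown at (425,134), yellow at (380,138) and red at (415,284). The small brown one on the board fits. I'll confirm it in a crop.

```bash
cat > h.py <<'E'
from bench import sense,optics,order,r
import cv2,numpy as np
from scipy.spatial.transform import Rotation as R
def pt(c,u,v,z):
    "world point where pixel ray meets plane z"
    K,E=c['mtx'],c['extrinsics']
    d=E[:3,:3]@np.array([(u-K[0,2])/K[0,0],-(v-K[1,2])/K[1,1],-1])
    o=E[:3,3];return o+d*(z-o[2])/d[2]
def px(c,p):
    K,E=c['mtx'],c['extrinsics']
    q=E[:3,:3].T@(np.asarray(p,float)-E[:3,3]);return K[0,2]+K[0,0]*q[0]/-q[2],K[1,2]-K[1,1]*q[1]/-q[2]
def save(n,p): cv2.imwrite(f'pics/{n}.png',cv2.cvtColor(p,cv2.COLOR_RGB2BGR))
def tool():
    s=sense();return np.array(s['tool_pos']),R.from_euler('xyz',s['tcp_rot'],degrees=True),s
def to(x,y,z,ang):
    "row (tool shift in m, rotvec deg) to put the TCP at x,y,z pointing down, jaws opening along world angle ang"
    p,Rm,s=tool()
    best=None
    for a in(ang,ang+180):
        a=np.radians(a);yv=np.array([np.cos(a),np.sin(a),0]);xv=np.array([0,0,-1.])
        Rt=R.from_matrix(np.c_[xv,yv,np.cross(xv,yv)])
        rv=(Rm.inv()*Rt).as_rotvec(degrees=True)
        if best is None or np.linalg.norm(rv)<np.linalg.norm(best):best=rv
    sh=Rm.inv().apply(np.array([x,y,z])-p)/1000
    return np.round(sh,4),np.round(best,1)
E
python3 - <<'E'
from h import *
p=cv2.imread('pics/top0.png');cv2.imwrite('pics/top0c.png',cv2.resize(p[90:300,195:465],None,fx=2.9,fy=2.9,interpolation=cv2.INTER_CUBIC)[:600,:800])
c=optics.calibration('top')
for n,u,v,z in(('quill',374,185,24),('garlic',418,190,50),('sugar',352,222,46),('star',393,226,26),('nut',431,230,29),('round',231,185,78),('sq',282,208,78),('table',258,198,28),('mortar',322,119,48),('bowl',497,198,55),('pest',157,183,30)):print(n,pt(c,u,v,z).round())
p_,Rm,s=tool();print(Rm.as_matrix().round(2));w=optics.calibration('wrist');print(w);E=w['extrinsics'];print(Rm.inv().apply(E[:3,3]-p_), Rm.inv().as_matrix()@E[:3,:3])
E
```

```text
quill [ 582. -150.   24.]
garlic [ 567. -274.   50.]
sugar [470. -86.  46.]
star [ 463. -207.   26.]
nut [ 454. -316.   29.]
round [563. 260.  78.]
sq [502. 113.  78.]
table [533. 189.  28.]
mortar [769.   8.  48.]
bowl [ 550. -498.   55.]
pest [569. 486.  30.]
[[-0.    0.3  -0.95]
 [ 0.   -0.95 -0.3 ]
 [-1.   -0.   -0.  ]]
{'mtx': array([[313.39971667,   0.        , 321.31716044],
       [  0.        , 313.39971667, 199.87862399],
       [  0.        ,   0.        ,   1.        ]]), 'extrinsics': array([[ 2.97845833e-01,  9.10243947e-01,  2.87652249e-01,
         2.51934785e+02],
       [-9.54613110e-01,  2.84409731e-01,  8.84585481e-02,
        -5.49923477e+02],
       [-1.29224080e-03, -3.00943618e-01,  9.53641059e-01,
         3.73848990e+02],
       [ 0.00000000e+00,  0.00000000e+00,  0.00000000e+00,
         1.00000000e+00]])}
[-121.52253148    0.215129    -77.05164678] [[-4.45646001e-04  3.01085417e-01 -9.53597070e-01]
 [ 9.99999708e-01 -4.57870485e-04 -6.11897850e-04]
 [-6.20857473e-04 -9.53597065e-01 -3.01085125e-01]]
```

View pics/top0c.png

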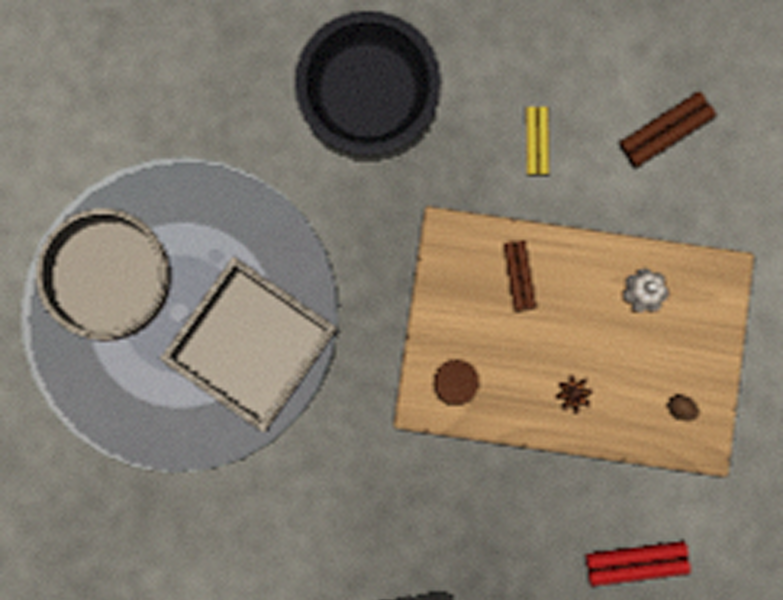

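The crop confirms the pick: the quill on the board at (374,185) is about 70 mm long, against about 100 mm for the other brown one. Next I'll go over the board for a close wrist look.

```bash
python3 -c "
from h import *
print(to(505,-200,250,-90))"
```

```text
(array([ 0.0028, -0.2585, -0.4227]), array([17.3,  0. ,  0.1]))
```

Emit:
carry_out(commands=[0,-0.26,-0.423,17.3,0,0,-1,0,-0.26,-0.423,17.3,0,0,-1,0,-0.26,-0.423,17.3,0,0,-1,0,-0.26,-0.423,17.3,0,0,-1,0,-0.26,-0.423,17.3,0,0,-1,0,-0.26,-0.423,17.3,0,0,-1,0,-0.26,-0.423,17.3,0,0,-1,0,-0.26,-0.423,17.3,0,0,-1,0,-0.26,-0.423,17.3,0,0,-1,0,-0.26,-0.423,17.3,0,0,-1,0,-0.26,-0.423,17.3,0,0,-1,0,-0.26,-0.423,17.3,0,0,-1])

```text
time: 1.6
tool_pos: [504.2, -199.5, 252.8]
tcp_rot: [-74.3, 89.9, 105.6]
ft_force: [0.0, 0.6, 0.3]
finger_gap: 85.3
```

Run:
```python
from h import *
p_,Rm,s=tool();print(s['time'],p_,s['tcp_rot'],s['joint_pos'])
c=optics.calibration('wrist');p,d=optics.snapshot('wrist');np.save('w1.npy',d);np.savez('w1c.npz',**c)
save('w1',cv2.resize(p,None,fx=1.25,fy=1.25,interpolation=cv2.INTER_CUBIC))
```

```text
1.6 [ 504.22939536 -199.53204459  252.82110195] [-74.31818778  89.90666794 105.5589719 ] [-2.70509423e+01 -1.40716833e+00  9.45103987e+01  6.87873135e-02
  8.69599579e+01  6.30682121e+01]
```

View pics/w1.png

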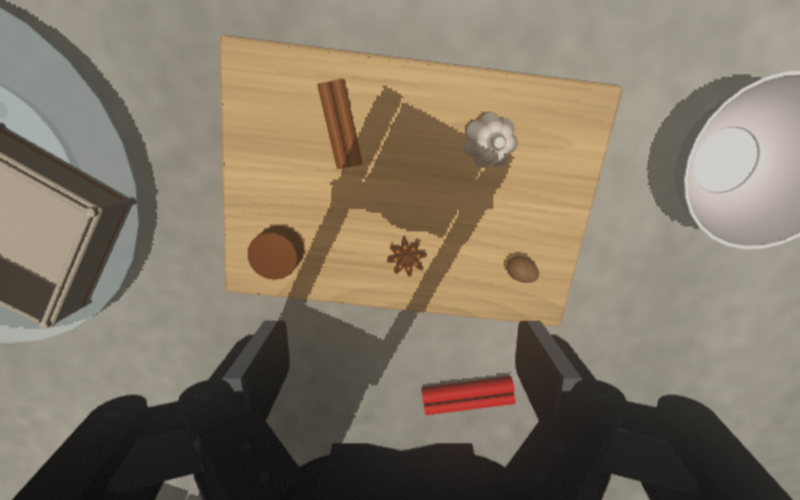

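The wrist view shows the quill with ends at (332,81) and (348,166), garlic neck at (499,142), sugar top at (273,255), star at (407,256) and nutmeg at (522,267). These are in 1.25x pixels.

```bash
python3 - <<'E'
from h import *
c=dict(np.load('w1c.npz'));d=np.load('w1.npy')
for n,u,v,z in(('q1',331,82,29),('q2',348,166,29),('quill',340,123,29),('garlic neck',499,142,68),('garlic body',490,139,45),('sugar',273,254,46),('star',407,256,27),('nut',522,267,32),('n1',508,258,30),('n2',537,276,30)):
    u/=1.25;v/=1.25;K=c['mtx'];D=d[int(v),int(u)]
    E=c['extrinsics'];q=E[:3,:3]@(np.array([(u-K[0,2])/K[0,0],-(v-K[1,2])/K[1,1],-1])*D)+E[:3,3]
    print(n,pt(c,u,v,z).round(1),q.round(1))
E
python3 -c "
from h import *
print(to(576,-148,80,-80))"
```

```text
q1 [ 615.7 -142.2   29. ] [ 615.5 -142.5   30.6]
q2 [ 548.5 -153.2   29. ] [ 548.7 -153.5   31.7]
quill [ 583.9 -148.    29. ] [ 583.9 -148.2   30.6]
garlic neck [ 569.8 -273.1   68. ] [ 569.9 -272.8   69.5]
garlic body [ 571.3 -271.2   45. ] [ 571.8 -267.6   61.5]
sugar [473.9 -86.1  46. ] [474.3 -86.4  47.1]
star [ 465.6 -204.5   27. ] [ 466.6 -204.5   30.1]
nut [ 456.4 -311.3   32. ] [ 459.5 -308.5   40.7]
n1 [ 464.5 -298.2   30. ] [ 460.8 -301.3   19. ]
n2 [ 446.6 -326.9   30. ] [ 450.5 -323.2   40. ]
(array([ 0.1729, -0.0513, -0.0716]), array([-10.1,   0. ,   0.1]))
```

Emit:
carry_out(commands=[0.172,-0.0517,-0.0777,-9.5,0,0,0.2,0.172,-0.0517,-0.0777,-9.5,0,0,0.2,0.172,-0.0517,-0.0777,-9.5,0,0,0.2,0.172,-0.0517,-0.0777,-9.5,0,0,0.2,0.172,-0.0517,-0.0777,-9.5,0,0,0.2,0.172,-0.0517,-0.0777,-9.5,0,0,0.2,0.172,-0.0517,-0.0777,-9.5,0,0,0.2], grip_force=40)

```text
time: 2.52
tool_pos: [583.3, -148.8, 83.7]
tcp_rot: [171.6, 89.8, 0.9]
ft_force: [-0.0, 0.0, -0.2]
finger_gap: 33.9
```

Run:
```python
from h import *
print(tool()[2]['tool_pos'],to(582,-148,43,-80.7))
p,d=optics.snapshot('wrist');save('w2',p)
```

```text
[ 583.2520831  -148.78846496   83.67446437] (array([ 0.0407, -0.001 ,  0.0013]), array([ 0. , -0.2, -0. ]))
```

View pics/w2.png

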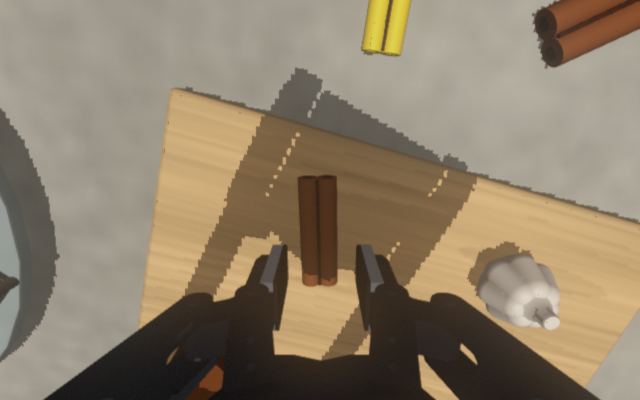

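The quill (318,230) lies midway between the fingers, at columns 283 and 360. I'll go down in steps and close.

Emit:
carry_out(commands=[0.025,-0.0005,0.001,0,0,0,0.2,0.036,-0.0005,0.001,0,0,0,0.2,0.041,-0.0005,0.001,0,0,0,0.2,0.041,-0.0005,0.001,0,0,0,0.2])

```text
time: 3.08
tool_pos: [582.0, -148.2, 42.2]
tcp_rot: [179.0, 89.8, 8.3]
ft_force: [0.6, 0.6, -0.1]
finger_gap: 34.3
```

Emit:
carry_out(commands=[0,0,0,0,0,0,1,0,0,0,0,0,0,1,0,0,0,0,0,0,1,0,0,0,0,0,0,1,0,0,0,0,0,0,1,0,0,0,0,0,0,1])

```text
time: 3.82
tool_pos: [582.6, -148.4, 43.1]
tcp_rot: [170.6, 89.8, -0.0]
ft_force: [0.0, 0.2, 6.4]
finger_gap: 20.6
```

Emit:
carry_out(commands=[-0.06,0,0,0,0,0,1,-0.12,0,0,0,0,0,1,-0.207,-0.342,-0.003,0,0,0,1,-0.207,-0.342,-0.003,0,0,0,1,-0.207,-0.342,-0.003,0,0,0,1,-0.207,-0.342,-0.003,0,0,0,1,-0.207,-0.342,-0.003,0,0,0,1,-0.207,-0.342,-0.003,0,0,0,1,-0.207,-0.342,-0.003,0,0,0,1,-0.207,-0.342,-0.003,0,0,0,1])

```text
time: 5.08
tool_pos: [529.0, 189.1, 249.2]
tcp_rot: [158.3, 89.8, -12.3]
ft_force: [-0.0, -0.2, -0.4]
finger_gap: 20.8
```

Run:
```python
from h import *
p_,Rm,s=tool();print(s['time'],p_,s['tcp_rot'],s['finger_gap'])
c=optics.calibration('wrist');p,d=optics.snapshot('wrist');np.save('w3.npy',d);np.savez('w3c.npz',**c)
save('w3',cv2.resize(p,None,fx=1.25,fy=1.25,interpolation=cv2.INTER_CUBIC))
```

```text
5.075 [529.03221406 189.12595767 249.23646848] [158.29681413  89.80688265 -12.33571081] 20.754227506494615
```

View pics/w3.png

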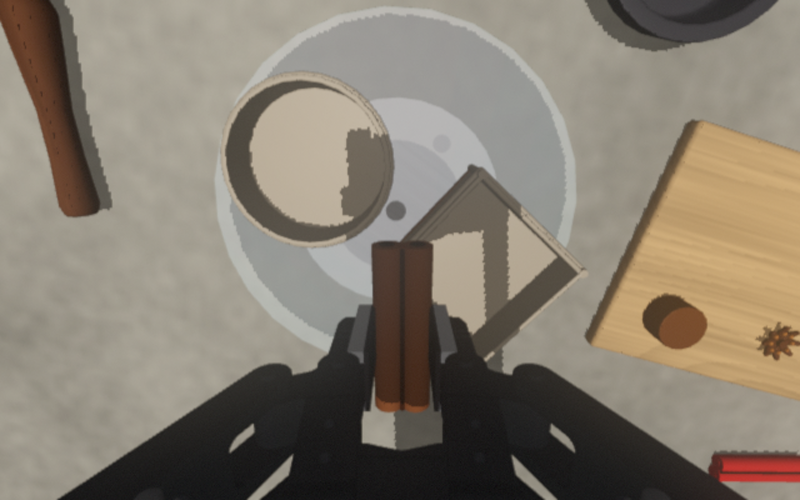

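The quill is held. The round jar's rim is centred at (307,159). The square jar's rim corners are at (473,166) and (586,270), with the rest behind the gripper.

Run:
```python
from h import *
c=dict(np.load('w3c.npz'))
f=lambda u,v,z=78:pt(c,u/1.25,v/1.25,z)
rc=f(307,159);print('round',rc, 'diams',np.linalg.norm(f(220,160)-f(394,160)),np.linalg.norm(f(307,71)-f(307,248)))
T,Q,B=f(474,166),f(586,270),f(487,360);s=Q-T;print('side',np.linalg.norm(s),np.degrees(np.arctan2(s[1],s[0])),np.linalg.norm(Q-B),np.degrees(np.arctan2(*(B-Q)[1::-1])))
n=np.array([s[1],-s[0],0])/np.linalg.norm(s);m=(T+Q)/2
for g in(1,-1):print('sq',m+59*g*n)
print((T+B)/2)
```

```text
round [571.81598795 265.66225842  78.        ] diams 127.09216812215361 127.22389840618332
side 124.16653805214989 -121.55806269051406 110.38142130048143 147.60335772325638
sq [504.05500968 122.20333217  78.        ]
sq [604.60401734  60.44657497  78.        ]
[507.72872231 120.89488426  78.        ]
```

```bash
python3 -c "
from h import *
print(to(569,276,130,-80.7),to(569,276,70,-80.7))"
```

```text
(array([ 0.1191, -0.0799, -0.0532]), array([ 0. , -0.2, -0.1])) (array([ 0.1791, -0.08  , -0.053 ]), array([ 0. , -0.2, -0.1]))
```

Emit:
carry_out(commands=[0.08,-0.08,-0.053,0,0,0,1,0.08,-0.08,-0.053,0,0,0,1,0.12,-0.08,-0.053,0,0,0,1,0.15,-0.08,-0.053,0,0,0,1,0.179,-0.08,-0.053,0,0,0,1,0.179,-0.08,-0.053,0,0,0,1,0.179,-0.08,-0.053,0,0,0,1])

```text
time: 6.0
tool_pos: [569.8, 275.3, 71.1]
tcp_rot: [162.3, 89.8, -8.5]
ft_force: [-0.4, 0.6, -1.0]
finger_gap: 21.1
```

Emit:
carry_out(commands=[0,0,0,0,0,0,0.2,0,0,0,0,0,0,0.2,0,0,0,0,0,0,0.2,0,0,0,0,0,0,0.2,-0.06,0,0,0,0,0,0.2,-0.11,0,0,0,0,0,0.2,-0.11,0,0,0,0,0,0.2])

```text
time: 6.88
tool_pos: [572.5, 276.6, 187.6]
tcp_rot: [-175.8, 89.2, 13.5]
ft_force: [0.4, -0.4, -0.1]
finger_gap: 33.8
```

Run:
```python
from h import *
p_,Rm,s=tool();print(s['time'],p_)
p,d=optics.snapshot('wrist');q,d=optics.snapshot('top')
save('w4',np.hstack([p[:,:540],cv2.resize(q[130:270,190:320],None,fx=2,fy=2)[:,:260].repeat(1,0) if 0 else cv2.copyMakeBorder(cv2.resize(q[130:270,190:320],None,fx=2,fy=2),0,120,0,0,cv2.BORDER_CONSTANT)]))
print(to(474,-86,130,-85),to(474,-86,43,-85))
```

```text
6.875 [572.49559703 276.63199733 187.62447821]
(array([0.0512, 0.3414, 0.1527]), array([ 4.2, -0.3, -0. ])) (array([0.1382, 0.3414, 0.1532]), array([ 4.2, -0.3, -0. ]))
```

View pics/w4.png

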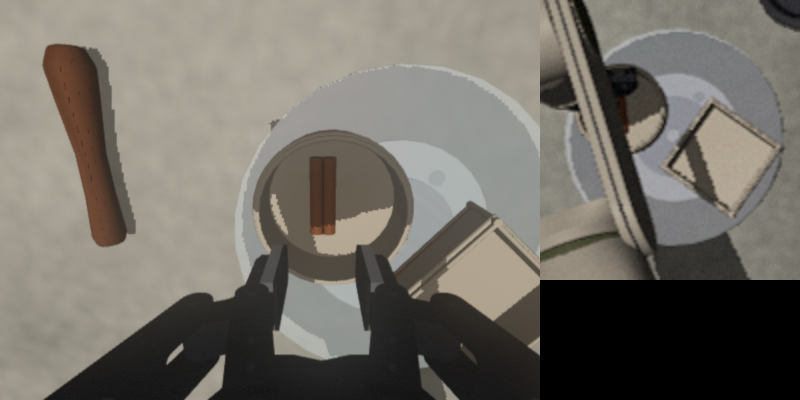

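The quill lies flat in the round jar at (322,195). Next is the sugar.

Emit:
carry_out(commands=[0,0.06,0.027,4.2,0,0,-0.6,0.051,0.341,0.153,4.2,0,0,-0.6,0.051,0.341,0.153,4.2,0,0,-0.6,0.051,0.341,0.153,4.2,0,0,-0.6,0.051,0.341,0.153,4.2,0,0,-0.6,0.051,0.341,0.153,4.2,0,0,-0.6,0.051,0.341,0.153,4.2,0,0,-0.6,0.051,0.341,0.153,4.2,0,0,-0.6,0.051,0.341,0.153,4.2,0,0,-0.6])

```text
time: 8.1
tool_pos: [473.7, -84.4, 129.8]
tcp_rot: [-178.0, 89.8, 7.1]
ft_force: [0.8, 0.8, -0.7]
finger_gap: 67.9
```

Run:
```python
from h import *
print(tool()[2]['tool_pos'],to(474,-86,44,-85))
p,d=optics.snapshot('wrist');save('w5',p)
c=optics.calibration('wrist');print(px(c,[474,-86,46]))
```

```text
[473.74766261 -84.35821109 129.82139681] (array([0.0858, 0.0017, 0.0003]), array([ 0.1, -0.2,  0. ]))
(np.float64(323.29965566528057), np.float64(217.1768446846767))
```

View pics/w5.png

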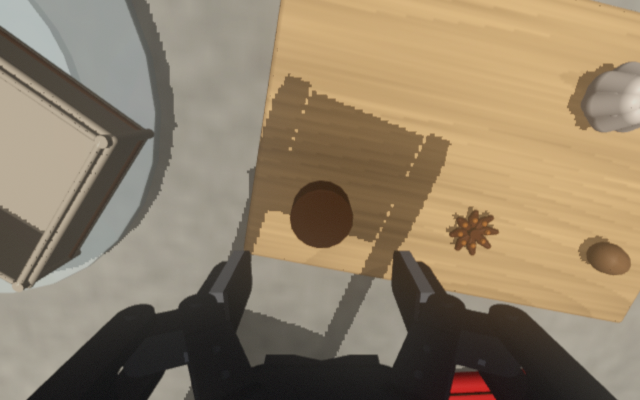

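Sugar is at (321,216) against the predicted (323,217). I'll go down and grip.

Emit:
carry_out(commands=[0.05,0.001,0,0,0,0,-0.6,0.075,0.001,0,0,0,0,-0.6,0.085,0.001,0,0,0,0,-0.6,0.085,0.001,0,0,0,0,-0.6,0.085,0.001,0,0,0,0,1,0.085,0.001,0,0,0,0,1,0.085,0.001,0,0,0,0,1,0.085,0.001,0,0,0,0,1,0.085,0.001,0,0,0,0,1,0.085,0.001,0,0,0,0,1,0.085,0.001,0,0,0,0,1])

```text
time: 9.52
tool_pos: [475.9, -85.6, 46.8]
tcp_rot: [173.2, 89.6, -1.6]
ft_force: [-0.9, 2.0, 6.3]
finger_gap: 44.0
```

Emit:
carry_out(commands=[-0.06,0,0,0,0,0,1,-0.1,0,0,0,0,0,1,-0.1,0,0,0,0,0,1])

```text
time: 9.9
tool_pos: [478.1, -86.5, 151.8]
tcp_rot: [165.3, 89.0, -9.6]
ft_force: [0.5, 0.2, -1.0]
finger_gap: 43.6
```

Run:
```python
from h import *
print(tool()[2]['tool_pos'],tool()[2]['finger_gap'],to(569,244,140,-80.7),to(569,244,72,-80.7))
```

```text
[478.13004224 -86.46058486 151.80214186] 43.56067845489196 (array([ 0.0124, -0.321 , -0.12  ]), array([-4.2, -0.9, -0.3])) (array([ 0.0804, -0.3213, -0.1189]), array([-4.2, -0.9, -0.3]))
```

Run:
```python
from h import *
print(to(569,243,190,0))
```

```text
(array([-0.0376, -0.3198, -0.1207]), array([-84.8,  -0.6,  -0.9]))
```

Emit:
carry_out(commands=[-0.038,-0.32,-0.121,-84.8,0,0,1,-0.038,-0.32,-0.121,-84.8,0,0,1,-0.038,-0.32,-0.121,-84.8,0,0,1,-0.038,-0.32,-0.121,-84.8,0,0,1,-0.038,-0.32,-0.121,-84.8,0,0,1,-0.038,-0.32,-0.121,-84.8,0,0,1,-0.038,-0.32,-0.121,-84.8,0,0,1,-0.038,-0.32,-0.121,-84.8,0,0,1,-0.038,-0.32,-0.121,-84.8,0,0,1,-0.038,-0.32,-0.121,-84.8,0,0,1,-0.038,-0.32,-0.121,-84.8,0,0,1])

```text
time: 11.28
tool_pos: [569.3, 243.0, 190.2]
tcp_rot: [80.4, 89.1, -9.8]
ft_force: [0.5, -0.4, -0.8]
finger_gap: 43.7
```

Run:
```python
from h import *
p_,Rm,s=tool();print(s['time'],p_,s['tcp_rot'],s['finger_gap'])
c=optics.calibration('wrist');p,d=optics.snapshot('wrist');np.savez('w6c.npz',**c)
save('w6',cv2.resize(p,None,fx=1.25,fy=1.25))
print(to(569,243,82,0))
```

```text
11.275 [569.27314714 242.98949675 190.20765036] [80.35234059 89.0574963  -9.84590209] 43.73385564576723
(array([ 0.1083, -0.0021, -0.0003]), array([-0.2,  0.2, -0.9]))
```

View pics/w6.png

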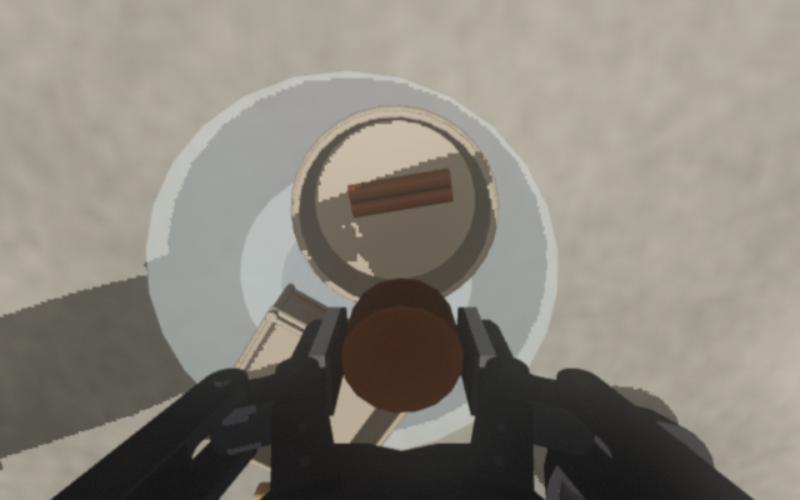

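The rim spans (291–497, 106–305), so its centre is about (394,205).

Run:
```python
from h import *
c=dict(np.load('w6c.npz'))
f=lambda u,v,z=78:pt(c,u/1.25,v/1.25,z)
print(f(394,205),f(291,205)-f(497,205),(f(394,106)+f(394,305))/2, f(401,193,40))
```

```text
[566.77297734 274.01452239  78.        ] [-124.26248047    0.72066137    0.        ] [566.72878966 268.93189334  78.        ] [571.52465948 274.95563642  40.        ]
```

Emit:
carry_out(commands=[0.05,-0.002,-0.001,0,0,0,1,0.08,-0.002,-0.001,0,0,0,1,0.1,-0.002,-0.001,0,0,0,1,0.11,-0.002,-0.001,0,0,0,1,0.11,-0.002,-0.001,0,0,0,1])

```text
time: 11.95
tool_pos: [569.2, 243.7, 80.3]
tcp_rot: [80.2, 89.1, -10.0]
ft_force: [-0.2, -0.2, -0.0]
finger_gap: 43.8
```

Emit:
carry_out(commands=[0.006,0,0,0,0,0,1,0.006,0,0,0,0,0,-0.15,0.006,0,0,0,0,0,-0.15,0.006,0,0,0,0,0,-0.15,0.006,0,0,0,0,0,-0.15,-0.06,0,0,0,0,0,-0.15,-0.11,0,0,0,0,0,-0.15,-0.11,0,0,0,0,0,-0.15])

```text
time: 12.95
tool_pos: [570.8, 245.2, 197.3]
tcp_rot: [91.7, 88.5, 1.5]
ft_force: [0.3, -1.1, -0.3]
finger_gap: 48.7
```

Run:
```python
from h import *
p_,Rm,s=tool();print(s['time'],p_)
p,d=optics.snapshot('wrist');save('w7',p)
print(to(466,-204.5,130,-80),to(466,-204.5,130,10))
```

```text
12.95 [570.78867139 245.19345771 197.28916989]
(array([ 0.0619, -0.1032,  0.4494]), array([79.8, -0.8, -1.1])) (array([ 0.0619, -0.1032,  0.4494]), array([-10.2,   0.2,  -1.3]))
```

View pics/w7.png

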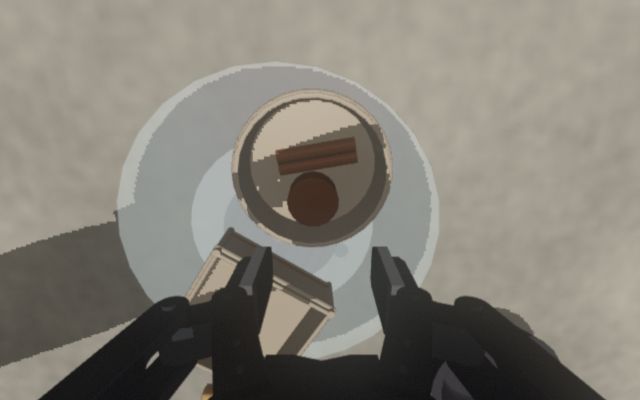

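Sugar (313,199) stands beside the quill (317,155) in the round jar. Next is the star.

Emit:
carry_out(commands=[0.062,-0.103,0.449,-10.2,0,-1.3,-0.2,0.062,-0.103,0.449,-10.2,0,-1.3,-0.2,0.062,-0.103,0.449,-10.2,0,-1.3,-0.2,0.062,-0.103,0.449,-10.2,0,-1.3,-0.2,0.062,-0.103,0.449,-10.2,0,-1.3,-0.2,0.062,-0.103,0.449,-10.2,0,-1.3,-0.2,0.062,-0.103,0.449,-10.2,0,-1.3,-0.2,0.062,-0.103,0.449,-10.2,0,-1.3,-0.2,0.062,-0.103,0.449,-10.2,0,-1.3,-0.2,0.062,-0.103,0.449,-10.2,0,-1.3,-0.2,0.062,-0.103,0.449,-10.2,0,-1.3,-0.2])

```text
time: 14.38
tool_pos: [466.4, -202.8, 129.6]
tcp_rot: [-32.7, 89.9, -112.6]
ft_force: [-0.3, -0.0, -0.3]
finger_gap: 51.4
```

Run:
```python
from h import *
p_,Rm,s=tool();print(s['time'],p_)
c=optics.calibration('wrist');p,d=optics.snapshot('wrist');u,v=px(c,[466,-204.5,27]);print(u,v)
save('w8',cv2.resize(p[100:350,160:480],None,fx=2,fy=2))
print(to(466,-204.5,43,10))
```

```text
14.375 [ 466.35775676 -202.83930334  129.56881779]
320.4287798006048 209.0546753411487
(array([ 0.0868, -0.0006,  0.0013]), array([0.1, 0.1, 0.1]))
```

View pics/w8.png

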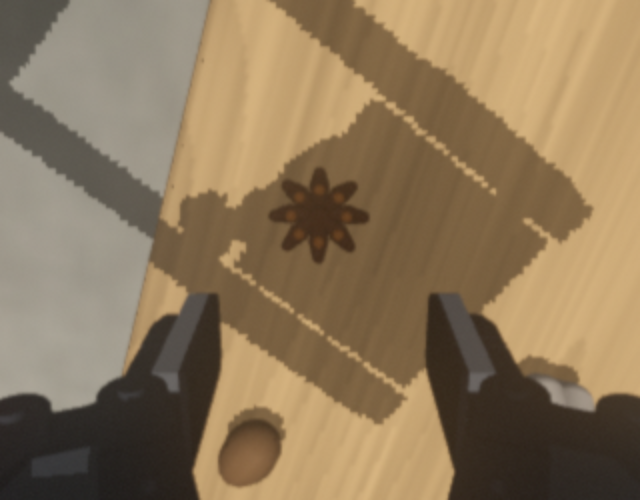

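The star is at full-frame (319,207), as predicted, with one point along the jaws. I'll turn 22° for a two-point contact while going down.

Emit:
carry_out(commands=[0.03,-0.0005,0.001,10,0,0,-0.2,0.055,-0.0005,0.001,20,0,0,-0.2,0.075,-0.0005,0.001,22,0,0,-0.2,0.088,-0.0005,0.001,22,0,0,-0.2,0.088,-0.0005,0.001,22,0,0,-0.2,0.088,-0.0005,0.001,22,0,0,1,0.088,-0.0005,0.001,22,0,0,1,0.088,-0.0005,0.001,22,0,0,1,0.088,-0.0005,0.001,22,0,0,1,0.088,-0.0005,0.001,22,0,0,1], grip_force=30)

```text
time: 15.68
tool_pos: [466.9, -204.7, 42.8]
tcp_rot: [29.6, 89.8, -72.3]
ft_force: [0.3, 1.5, 6.1]
finger_gap: 33.2
```

Emit:
carry_out(commands=[-0.06,0,0,0,0,0,1,-0.12,0,0,0,0,0,1,-0.14,0,0,0,0,0,1])

```text
time: 16.05
tool_pos: [468.7, -205.3, 187.8]
tcp_rot: [58.5, 89.4, -43.4]
ft_force: [0.3, -0.3, -0.5]
finger_gap: 33.3
```

Run:
```python
from h import *
p_,Rm,s=tool();print(s['time'],p_,s['finger_gap'])
print(to(555,247,150,0),to(560,250,95,0))
```

```text
16.05 [ 468.71206593 -205.31128947  187.81544144] 33.332994864564824
(array([ 0.0353, -0.009 , -0.4606]), array([-11.9,   0.4,  -0.5])) (array([ 0.0903, -0.0052, -0.4648]), array([-11.9,   0.4,  -0.5]))
```

Run:
```python
from h import *
print(to(570,246,150,0),to(570,246,91,0))
```

```text
(array([ 0.0354,  0.0058, -0.4627]), array([-11.9,   0.4,  -0.5])) (array([ 0.0944,  0.0053, -0.463 ]), array([-11.9,   0.4,  -0.5]))
```

Emit:
carry_out(commands=[0.0,0.006,-0.463,-12,0,0,1,0.0,0.006,-0.463,-12,0,0,1,0.0,0.006,-0.463,-12,0,0,1,0.0,0.006,-0.463,-12,0,0,1,0.0,0.006,-0.463,-12,0,0,1,0.0,0.006,-0.463,-12,0,0,1,0.0,0.006,-0.463,-12,0,0,1,0.035,0.006,-0.463,-12,0,0,1,0.07,0.006,-0.463,-12,0,0,1,0.085,0.0055,-0.463,-12,0,0,1,0.094,0.0055,-0.463,-12,0,0,1,0.094,0.0055,-0.463,-12,0,0,1])

```text
time: 17.55
tool_pos: [570.4, 245.5, 91.8]
tcp_rot: [47.6, 89.4, -42.3]
ft_force: [0.0, 0.1, -0.3]
finger_gap: 33.2
```

Emit:
carry_out(commands=[0,0,0,0,0,0,1,0,0,0,0,0,0,-0.05,0,0,0,0,0,0,-0.05,0,0,0,0,0,0,-0.05,0,0,0,0,0,0,-0.05,-0.05,0,0,0,0,0,-0.05,-0.105,0,0,0,0,0,-0.05,-0.105,0,0,0,0,0,-0.05])

```text
time: 18.55
tool_pos: [572.9, 247.4, 203.7]
tcp_rot: [79.4, 89.0, -10.6]
ft_force: [0.0, 0.8, 0.3]
finger_gap: 44.9
```

Run:
```python
from h import *
p_,Rm,s=tool();print(s['time'],p_)
p,d=optics.snapshot('wrist');save('w9',p)
print(to(570.5,-272,170,0))
```

```text
18.55 [572.88995124 247.43419174 203.68079106]
(array([ 0.0328, -0.002 ,  0.5188]), array([ 0.1,  0.3, -0.8]))
```

View pics/w9.png

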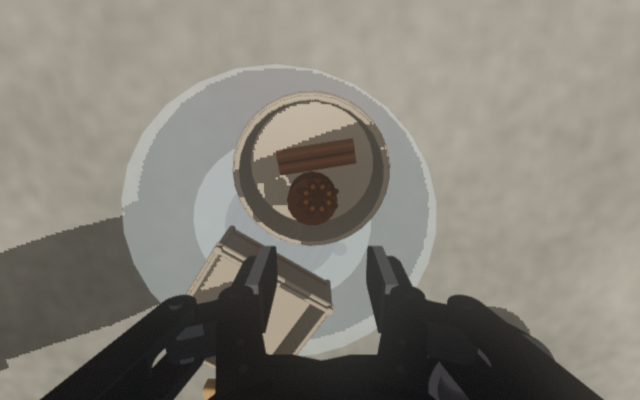

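The star sits flat on the sugar at (313,197). Next is the garlic, using the same estimate since the others matched within 2 mm.

Emit:
carry_out(commands=[0.033,-0.002,0.519,0,0,-0.8,-0.7,0.033,-0.002,0.519,0,0,-0.8,-0.7,0.033,-0.002,0.519,0,0,-0.8,-0.7,0.033,-0.002,0.519,0,0,-0.8,-0.7,0.033,-0.002,0.519,0,0,-0.8,-0.7,0.033,-0.002,0.519,0,0,-0.8,-0.7,0.033,-0.002,0.519,0,0,-0.8,-0.7,0.033,-0.002,0.519,0,0,-0.8,-0.7,0.033,-0.002,0.519,0,0,-0.8,-0.7,0.075,-0.002,0.519,0,0,-0.8,-0.7,0.09,-0.002,0.519,0,0,-0.8,-0.7,0.09,-0.002,0.519,0,0,-0.8,-0.7])

```text
time: 20.1
tool_pos: [570.0, -270.8, 110.5]
tcp_rot: [-63.8, 89.7, -153.6]
ft_force: [-0.1, 0.0, 0.0]
finger_gap: 72.2
```

Run:
```python
from h import *
p_,Rm,s=tool();print(s['time'],p_,s['finger_gap'])
c=optics.calibration('wrist');p,d=optics.snapshot('wrist')
print(px(c,[570.5,-272,50]))
h=cv2.cvtColor(p,cv2.COLOR_RGB2HSV);m=((h[...,1]<45)&(h[...,2]>90)).astype(np.uint8)
n,l,st,ce=cv2.connectedComponentsWithStats(m)
print([(st[i],ce[i].round()) for i in range(1,n) if st[i,4]>800])
save('w10',p);print(to(570.5,-272,44,0))
```

```text
20.1 [ 569.95031169 -270.84000872  110.49837325] 72.22505039117958
(np.float64(322.2236740467072), np.float64(230.61559449226243))
[(array([  395,     0,   245,   400, 61811], dtype=int32), array([534., 174.])), (array([    0,   113,   108,   287, 20869], dtype=int32), array([ 41., 258.])), (array([ 230,  253,  183,  116, 5418], dtype=int32), array([335., 337.])), (array([142, 367,  46,  33, 998], dtype=int32), array([167., 386.])), (array([ 456,  367,   45,   33, 1009], dtype=int32), array([476., 386.]))]
(array([ 0.0684, -0.0004,  0.0003]), array([0.1, 0.2, 0.1]))
```

View pics/w10.png

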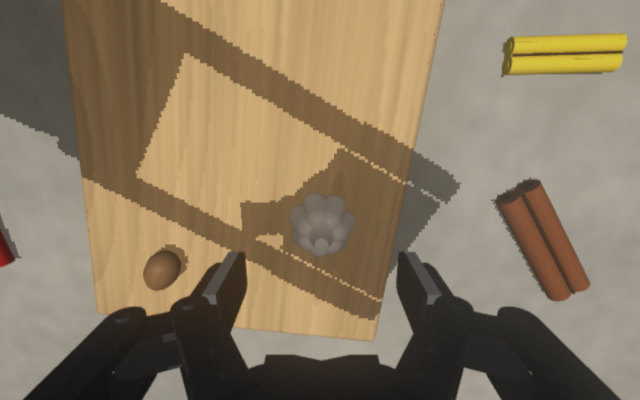

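The garlic body is at about (322,225), midway between the fingers. I'll go down, grip and lift.

Emit:
carry_out(commands=[0.04,0,0,0,0,0,-0.7,0.06,0,0,0,0,0,-0.7,0.068,0,0,0,0,0,-0.7,0.068,0,0,0,0,0,-0.7,0.068,0,0,0,0,0,1,0.068,0,0,0,0,0,1,0.068,0,0,0,0,0,1,0.068,0,0,0,0,0,1,0.068,0,0,0,0,0,1,0.068,0,0,0,0,0,1], grip_force=40)

```text
time: 21.4
tool_pos: [572.0, -272.4, 46.2]
tcp_rot: [4.2, 89.7, -85.7]
ft_force: [-0.3, 1.2, 5.8]
finger_gap: 43.6
```

Emit:
carry_out(commands=[-0.06,0,0,0,0,0,1,-0.12,0,0,0,0,0,1,-0.14,0,0,0,0,0,1])

```text
time: 21.78
tool_pos: [574.1, -272.9, 192.1]
tcp_rot: [38.5, 89.3, -51.4]
ft_force: [0.5, -1.1, -1.1]
finger_gap: 43.9
```

Run:
```python
from h import *
p_,Rm,s=tool();print(s['time'],p_,s['finger_gap'])
for a in(0,-33,57,-122):print(a,to(505,119,180,a),to(505,119,70,a)[0])
```

```text
21.775 [ 574.09220048 -272.88816497  192.10029492] 43.94427959007635
0 (array([ 0.0079, -0.0683, -0.3921]), array([ 0.1,  0.5, -0.4])) [ 0.1179 -0.0691 -0.3932]
-33 (array([ 0.0079, -0.0683, -0.3921]), array([33.1,  0.4, -0.6])) [ 0.1179 -0.0691 -0.3932]
57 (array([ 0.0079, -0.0683, -0.3921]), array([-56.9,   0.7,  -0.1])) [ 0.1179 -0.0691 -0.3932]
-122 (array([ 0.0079, -0.0683, -0.3921]), array([-57.9,   0.7,  -0.1])) [ 0.1179 -0.0691 -0.3932]
```

Run:
```python
from h import *
print(to(496,105,192,-33),to(496,105,67,-33)[0])
```

```text
(array([-0.004 , -0.0772, -0.378 ]), array([33.1,  0.4, -0.6])) [ 0.121  -0.0782 -0.3792]
```

Emit:
carry_out(commands=[-0.004,-0.077,-0.378,33,0,0,1,-0.004,-0.077,-0.378,33,0,0,1,-0.004,-0.077,-0.378,33,0,0,1,-0.004,-0.077,-0.378,33,0,0,1,-0.004,-0.077,-0.378,33,0,0,1,-0.004,-0.077,-0.378,33,0,0,1,-0.004,-0.077,-0.378,33,0,0,1,-0.004,-0.077,-0.378,33,0,0,1])

```text
time: 22.78
tool_pos: [495.9, 105.4, 191.4]
tcp_rot: [67.0, 89.3, -55.7]
ft_force: [-0.4, -0.7, -1.1]
finger_gap: 43.5
```

Run:
```python
from h import *
p_,Rm,s=tool();print(s['time'],p_,s['finger_gap'])
c=optics.calibration('wrist');p,d=optics.snapshot('wrist')
for q in([496,105,78],[505,119,78]):print(px(c,q))
u=np.array([.53,.848,0]);w=np.array([.848,-.53,0])
pts=[np.array([505,119,78])+59*(a*u+b*w) for a,b in((1,1),(1,-1),(-1,-1),(-1,1))]
cv2.polylines(p,[np.int32([px(c,q) for q in pts])],True,(255,0,0),1)
save('w11',cv2.resize(p,None,fx=1.25,fy=1.25));np.savez('w11c.npz',**c);print(to(496,105,67,-33))
```

```text
22.775 [495.85026524 105.35108531 191.41948753] 43.47678543733853
(np.float64(319.7287722848494), np.float64(202.73364708546362))
(np.float64(319.7028090917759), np.float64(182.26730784042905))
(array([ 0.1245, -0.0019, -0.001 ]), array([ 0.2,  0.3, -0.6]))
```

View pics/w11.png

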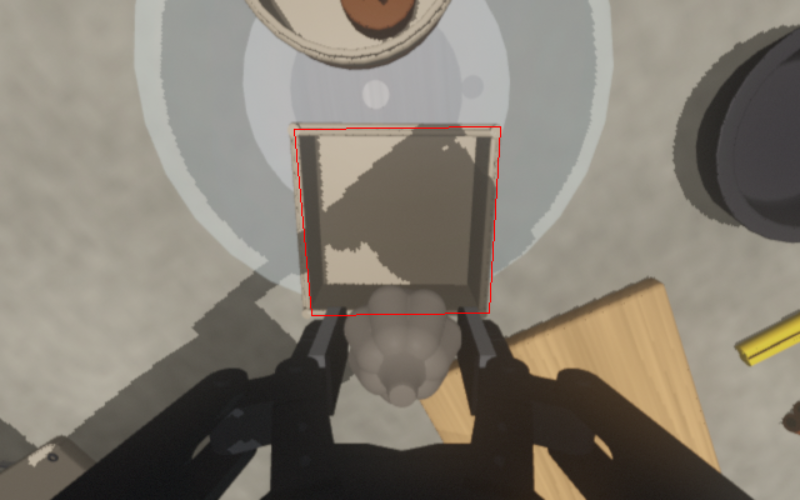

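The drawn outline matches the square jar's rim within about 2 mm. I'll lower the garlic and release it.

Emit:
carry_out(commands=[0.05,-0.003,-0.001,0,0,0,1,0.09,-0.003,-0.001,0,0,0,1,0.11,-0.003,-0.001,0,0,0,1,0.122,-0.003,-0.001,0,0,0,1,0.122,-0.003,-0.001,0,0,0,1])

```text
time: 23.45
tool_pos: [494.8, 104.5, 68.8]
tcp_rot: [59.8, 89.3, -63.2]
ft_force: [-1.8, 0.5, -0.4]
finger_gap: 43.7
```

Emit:
carry_out(commands=[0,0,0,0,0,0,1,0,0,0,0,0,0,-0.2,0,0,0,0,0,0,-0.2,0,0,0,0,0,0,-0.2,0,0,0,0,0,0,-0.2,-0.05,0,0,0,0,0,-0.2,-0.11,0,0,0,0,0,-0.2,-0.12,0,0,0,0,0,-0.2])

```text
time: 24.45
tool_pos: [497.1, 106.2, 194.3]
tcp_rot: [89.1, 89.0, -33.9]
ft_force: [0.6, 0.6, 0.6]
finger_gap: 51.0
```

Run:
```python
from h import *
p_,Rm,s=tool();print(s['time'],p_,s['finger_gap'])
print(to(456,-312,115,-32),to(456,-312,43,-32)[0])
```

```text
24.45 [497.05059858 106.17113391 194.30239277] 50.973169073142394
(array([0.0827, 0.1914, 0.3733]), array([-0.9,  0. , -1. ])) [0.1547 0.1902 0.3733]
```

Emit:
carry_out(commands=[0.0,0.191,0.373,0,0,-1,0.05,0.0,0.191,0.373,0,0,-1,0.05,0.0,0.191,0.373,0,0,-1,0.05,0.0,0.191,0.373,0,0,-1,0.05,0.0,0.191,0.373,0,0,-1,0.05,0.0,0.191,0.373,0,0,-1,0.05,0.083,0.191,0.373,0,0,-1,0.05,0.083,0.191,0.373,0,0,-1,0.05,0.083,0.191,0.373,0,0,-1,0.05,0.083,0.191,0.373,0,0,-1,0.05,0.083,0.191,0.373,0,0,-1,0.05])

```text
time: 25.82
tool_pos: [457.0, -311.4, 116.6]
tcp_rot: [79.2, 89.9, -43.6]
ft_force: [-0.1, 0.4, 0.9]
finger_gap: 40.7
```

Run:
```python
from h import *
p_,Rm,s=tool();print(s['time'],p_,s['finger_gap'])
c=optics.calibration('wrist');p,d=optics.snapshot('wrist');np.savez('w12c.npz',**c)
print(px(c,[456,-312,31]))
save('w12',cv2.resize(p[100:350,160:480],None,fx=2,fy=2))
print(to(456,-312,43,-32))
```

```text
25.825 [ 457.0425869  -311.43010095  116.63174792] 40.737326778751786
(np.float64(319.69273152990377), np.float64(216.6878303282949))
(array([ 0.0735, -0.0007,  0.001 ]), array([-0.9,  0. , -0.1]))
```

View pics/w12.png

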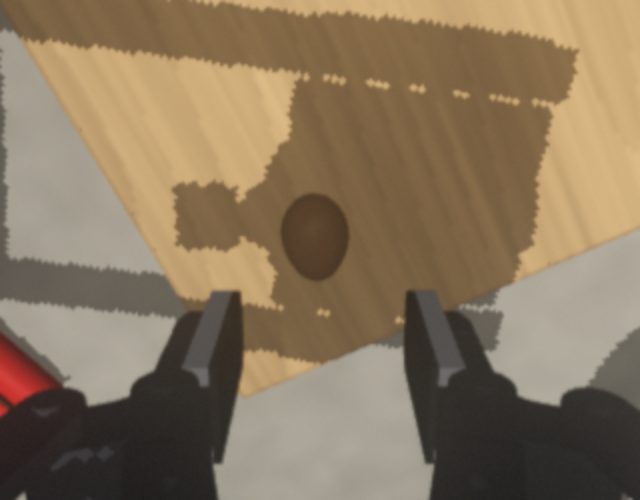

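The nutmeg is at full-frame (317,218), with its length square to the jaws. I'll grip it.

Emit:
carry_out(commands=[0.045,-0.002,0.002,0,0,0,0.05,0.065,-0.002,0.002,0,0,0,0.05,0.073,-0.002,0.002,0,0,0,0.05,0.073,-0.002,0.002,0,0,0,0.05,0.073,-0.002,0.002,0,0,0,1,0.073,-0.002,0.002,0,0,0,1,0.073,-0.002,0.002,0,0,0,1,0.073,-0.002,0.002,0,0,0,1,0.073,-0.002,0.002,0,0,0,1], grip_force=30)

```text
time: 27.0
tool_pos: [455.4, -313.0, 45.2]
tcp_rot: [82.9, 89.7, -39.9]
ft_force: [0.0, 0.2, 6.9]
finger_gap: 21.9
```

Emit:
carry_out(commands=[-0.06,0,0,0,0,0,1,-0.12,0,0,0,0,0,1,-0.14,0,0,0,0,0,1])

```text
time: 27.38
tool_pos: [456.8, -314.1, 190.7]
tcp_rot: [82.8, 89.2, -40.1]
ft_force: [-0.0, 0.0, -0.1]
finger_gap: 21.6
```

Run:
```python
from h import *
p_,Rm,s=tool();print(s['time'],p_,s['finger_gap'])
print(to(519,142,190,-33),to(519,142,76,-33)[0])
```

```text
27.375 [ 456.75956718 -314.09739693  190.68638674] 21.581690866845932
(array([-0.0026, -0.1952, -0.4169]), array([ 0.1,  0.1, -0.8])) [ 0.1114 -0.1967 -0.4171]
```

Emit:
carry_out(commands=[-0.003,-0.197,-0.417,0,0,-0.8,1,-0.003,-0.197,-0.417,0,0,-0.8,1,-0.003,-0.197,-0.417,0,0,-0.8,1,-0.003,-0.197,-0.417,0,0,-0.8,1,-0.003,-0.197,-0.417,0,0,-0.8,1,-0.003,-0.197,-0.417,0,0,-0.8,1,-0.003,-0.197,-0.417,0,0,-0.8,1,-0.003,-0.197,-0.417,0,0,-0.8,1,0.05,-0.197,-0.417,0,0,-0.8,1,0.09,-0.197,-0.417,0,0,-0.8,1,0.114,-0.197,-0.417,0,0,-0.8,1,0.114,-0.197,-0.417,0,0,-0.8,1])

```text
time: 28.88
tool_pos: [516.1, 141.6, 70.4]
tcp_rot: [-41.6, 89.5, -164.5]
ft_force: [-0.5, 0.0, 0.2]
finger_gap: 21.7
```

Emit:
carry_out(commands=[0.003,0,0,0,0,0,1,0.003,0,0,0,0,0,0.2,0.003,0,0,0,0,0,0.2,0.003,0,0,0,0,0,0.2,0.003,0,0,0,0,0,0.2,-0.05,0,0,0,0,0,0.2,-0.11,0,0,0,0,0,0.2,-0.16,0,0.07,0,0,0,0.2,-0.16,0,0.07,0,0,0,0.2,-0.16,0,0.07,0,0,0,0.2])

```text
time: 30.12
tool_pos: [480.0, 82.5, 232.6]
tcp_rot: [-30.9, 89.8, -153.9]
ft_force: [-0.6, 0.5, 0.3]
finger_gap: 34.0
```

Run:
```python
from h import *
p_,Rm,s=tool();print(s['time'],p_,s['finger_gap'],s['ft_force'])
p,d=optics.snapshot('wrist');q,_=optics.snapshot('top')
c=optics.calibration('wrist')
save('w13',np.hstack([p[:300,100:540],cv2.resize(q[80:220,130:300],(360,300))]))
```

```text
30.125 [480.0251802   82.45455775 232.63092021] 33.95666393049833 [-0.59501662  0.52952144  0.26579528]
```

View pics/w13.png

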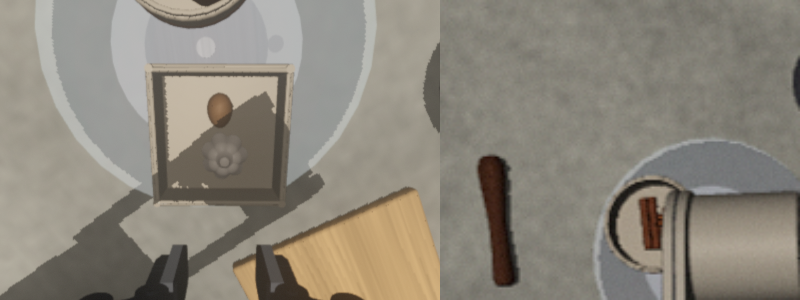

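Both sets are in. The nutmeg (219,110) and garlic (223,157) are in the square jar, and the round jar's contents are unchanged. I'll pause for a second and hand in.

Emit:
carry_out(commands=[0,0,0,0,0,0,0.2,0,0,0,0,0,0,0.2,0,0,0,0,0,0,0.2,0,0,0,0,0,0,0.2,0,0,0,0,0,0,0.2,0,0,0,0,0,0,0.2,0,0,0,0,0,0,0.2,0,0,0,0,0,0,0.2])

```text
time: 31.22
tool_pos: [479.4, 83.4, 230.4]
tcp_rot: [-43.9, 89.6, -166.8]
ft_force: [0.0, -0.2, -0.1]
finger_gap: 34.2
```

```bash
python3 -c "
from bench import order
print(order.hand_in())"
```

```text
the job is handed in; nothing more can be done
None
```

Both spice sets are in their jars and the job was handed in at about 31 s; the hand-in gave no verdict.

- **Round jar:** The quill lies flat on the floor and the sugar stands beside it with the star anise flat on top. This is from the close look after the star was released. In the last picture the arm hid most of this jar, so only the quill and a small part of the rest showed, unchanged.
- **Square jar:** The last picture shows the garlic standing and the nutmeg on its side, both well inside.
- **Jars:** Both looked upright on the turntable whenever they were in view.
- **Contact:** The gripper was clear of everything, and the readings taken after each move stayed under 10 N.
- **Bystanders:** The arm never went near the mortar, pestle or bowl while low. I did not measure their positions again at the end.

My estimates of the round jar's centre from different pictures disagreed by about 5 to 8 mm. The contents sit well within the limits despite that.

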